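# Close up a row of gift boxes with the notched sliding stop

### The arm

A 7-joint arm with a two-finger parallel gripper is mounted at the origin on the work surface. World frame = base frame: x ahead of the robot, y to its left, z up, the work surface at z = 0. Lengths are in m, angles in rad, forces in N, time in s.
With the tool pointing down it reaches from about 0.4 to 0.85 m from the base axis. Payload 6.9 kg.
Tool frame: the origin (TCP) lies at the very end of the fingers, on their centre line; the grasp point (between the pads) lies ctrl.grip_depth behind it (ctrl.grip_depth is the distance from the TCP to the grasp point, in m); z points along the fingers, y is the direction in which the jaws open and shut (so a half turn about z gives the same grasp; the last joint's range is limited). The gripper opens to 85 mm and grips with 20 to 120 N. Pads are 22 mm wide; open, the fingers measure 114 mm over their backs; the gripper's body (76 mm by 85 mm) begins 54 mm behind the grasp point. The pads swing forward as they close: fully open they stand 13 mm farther back than shut.
Start: joints at [1.266, 0.507, -0.238, 1.5, 0.126, 1.149, -0.155], TCP at [0.249, -0.573, 0.231] pointing down, gripper open.
Joint ranges: [-3.08, 3.08], [-0.24, 2.05], [-1.43, 1.35], [0, 2.5], [-1.52, 4.66], [0.17, 1.96], [-2.89, 2.89]. Speed limits (rad/s): [2.39, 2.39, 3.14, 3.14, 3.14, 3.14, 3.14].

### API

Orientations are given as [roll, pitch, yaw] about the fixed x, y, z axes, in that order (R = Rz(yaw) Ry(pitch) Rx(roll)).
In Python, from plant import ctrl gives the robot as it stands. The module is installed in compiled form; this text tells all that it offers.
- The arm moves only by the shell command python3 -m creep 'ROWS' [FORCE]. ROWS is JSON, a list that holds one entry, the list of rows, each a list of 5 numbers: the shift along the tool's x, y, z in m, then the turn about the tool's z in degrees, then the finger opening in m, from 0 to 0.0854. A call has 1 to 8 rows; each row shifts and turns the pose as measured when the row begins, along the tool's axes as they then stand; what a row does not reach is not made up. A row lasts 1/8 s, in which the tool goes at most 62.5 mm and 10.7 degrees, less where a joint would pass 70% of its speed; a pose out of reach is approached as far as the arm can. A call with a gripper value outside its range is refused whole. The fingers move at their own pace and stop on an object; FORCE is the grip in N (left out, the last holds). Time passes only in rows, so rows that do not move let the fingers close. It gives the time, the measured TCP pose, the force and the opening at its end, in the units of the state.
- ctrl.state(): the state, without advancing time (a new reading comes with each control period).
- ctrl.grab_frame(name): name is "side" or "top" or "wrist"; returns a dict with "image" (400x640x3 uint8, blue, green, red), "range_z" (400x640 float32, m along the optical axis (not along the pixel's ray), 0 where there is no reading), "K" (3x3 intrinsics, pixels), "R" (3x3) and "t" (3): a world point X has camera coordinates R X + t. Camera axes: x right, y down, z forward; pixel columns grow to the right and rows downward; lengths in m; the calibration is good to about 2 mm. A picture is of the moment at which its call begins.
- ctrl.sign_off(): hands the job in, once; it reports no verdict.
The state is a dict: "time_s": time; "qpos": joint angles; "joint_vel": joint speeds; "joint_efforts": joint torques, N m; "tcp_pos": TCP position; "tcp_rot": TCP orientation; "contact_force": force on the tool from outside, world axes, zero at the start; "ft_torque": the same for the moment, N m; "width": finger opening in m.
Only numpy, scipy, OpenCV 4.12 (cv2) and the standard library are available. Lean on these libraries where they do the work, as an engineer would, in place of code of your own. Each camera call takes 0.05 s, during which the arm holds its last target.

### The job

On the gift-box rack, lift the stop's red release bar and hold it up while you slide the stop along until it has gently pushed the three boxes together, snug against the end plate. Then let the bar go so that its tooth drops fully into the notch nearest to that place, easing the stop back slightly if it has not caught. Do not squeeze the boxes hard or force the tooth against the notches, keep the boxes upright, and leave the other things on the counter alone.

Things in the scene. Friction and masses are not known exactly. Their poses are not given: they have to be found in the camera images.
- rack: gift-box rack fixed on the counter: a white bed 100 mm wide (its x) and 360 mm long (its y) with 26 mm high edge rails, bed top 14 mm above the counter. Origin on the counter under the middle of the bed. Its y axis is the slide direction, towards the aluminium end plate; z is up
- end_plate: fixed upright aluminium plate, 80 mm high, that closes the +y end of the rack; origin at bed height in the middle of its inner face, 150 mm along the rack's y from the rack's origin; axes as the rack's
- track: fixed dark trough along the rack's +x side; origin on the counter, 62 mm in x and -45 mm in y from the rack's. In it lies a brass strip, shifted lengthwise by an unmeasured amount (up to 8 mm either way): find its notches by feel. From the -y end it has a 70 mm parking slot, then notches 8 mm wide, 9 mm deep, every 16 mm. The tooth under the release bar is 6 mm wide
- stop (a joint): the black sliding stop (box pusher), m; grows as it slides along the rack's +y towards the end plate; the face-to-end-plate gap is 195 mm minus this value, so with three boxes pushed snug it reads 0.093. Starts between 0 and 0.03, in the parking slot. Its slide has about 1.5 N of friction
- pusher (a point): middle of the stop's flat pusher face (76 mm wide, 62 mm high), which looks along the rack's +y, 44 mm above the counter
- release_bar (a joint): lift of the release bar on the stop, m: 0 = down, tooth in a notch or the parking slot; 0.009 = tooth resting on the strip between notches; 0.016 = top of its travel. The stop slides only with it above about 0.010. A spring pushes it down with 4 N, 6 N when lifted. If its round tip hangs on a notch's edge (0.004 to 0.0085), lift it again and slide a few mm back
- grip (a point): middle of the red grip of the release bar, which moves with the stop: a level bar 14 mm thick (rack's y), 14 mm high, reaching 32 mm to the rack's -x and 66 mm to its +x; 68 mm behind the pusher face, 112 mm above the counter when down. Free for 40 mm below but for two pins 20 mm either side in x. Pinch it from above across its thickness
- box_kraft_mid (a point): centre of a loose gift box, kraft brown with a red band: 80 mm along the rack's x, 34 mm along its y, 74 mm high, 0.1 to 0.2 kg, standing on the bed between stop and end plate; the order of the boxes varies and they start with gaps of up to about 25 mm
- box_white_mid (a point): centre of a loose gift box, white with a green band: 80 mm along the rack's x, 34 mm along its y, 74 mm high, 0.1 to 0.2 kg, standing on the bed between stop and end plate; the order of the boxes varies and they start with gaps of up to about 25 mm
- box_pink_mid (a point): centre of a loose gift box, pink with a pale band: 80 mm along the rack's x, 34 mm along its y, 74 mm high, 0.1 to 0.2 kg, standing on the bed between stop and end plate; the order of the boxes varies and they start with gaps of up to about 25 mm
- cookie_tub: bystander: amber jar of cookies with a white cap, 84 mm across, 85 mm high; origin at the centre of its underside
- mug: bystander: blue mug, 82 mm across, 95 mm high; origin at the centre of its underside
- tin: bystander: green round tin, 76 mm across, 60 mm high; origin at the centre of its underside
There are look-alikes about, which are no part of the job. Leave any purple or yellow look-alike of the part that bears box_kraft_mid alone. What is shaped like the part that bears box_white_mid but black is not meant.

How it is judged:
By the outcome, as a careful person would: the job done as asked, in the order asked, and still so for the second after the job is handed in, with the robot touching nothing.
It also fails if it takes over 61 s, if anything falls off the work surface, if the arm or the gripper's body presses on something with over 40 N, if the wrist force passes 120 N, or if a joint passes its speed limit or range.

## Working session

There is one attempt and no reset: what is moved stays moved. The work goes in short steps, Python scripts to look and compute and a shell command to move; the robot and the scene stay as the last step left them, time stands still between calls to the robot, and variables do not carry over. Pictures are saved under pics/ and viewed, and the job is handed in when it is done.

```bash
mkdir -p pics; cat > h.py <<'E'
import numpy as np, cv2
from plant import ctrl
def grab(n,f):
    d=ctrl.grab_frame(n); cv2.imwrite('pics/'+f,d['image']); return d
def pts(d):
    z=d['range_z']; v,u=np.mgrid[0:z.shape[0],0:z.shape[1]]
    K=d['K']; c=np.stack([(u-K[0,2])/K[0,0]*z,(v-K[1,2])/K[1,1]*z,z],-1)
    return (c-d['t'])@d['R']   # R^T (c-t)
E
python3 - <<'E'
from h import *
import pickle
for n in ['side','top','wrist']:
    d=grab(n,n+'0.png'); pickle.dump(d,open(n+'0.pkl','wb'))
s=ctrl.state(); print({k:np.round(v,3) for k,v in s.items()}, ctrl.grip_depth)
E
```

```text
{'time_s': np.float64(0.15), 'qpos': array([ 1.267,  0.508, -0.238,  1.501,  0.126,  1.149, -0.155]), 'joint_vel': array([-0.001, -0.001,  0.001, -0.004,  0.001,  0.   ,  0.001]), 'joint_efforts': array([-3.0000e-03, -6.2101e+01, -2.1900e+00, -2.4983e+01,  1.3000e-02,
        9.0000e-03, -0.0000e+00]), 'tcp_pos': array([ 0.249, -0.573,  0.231]), 'tcp_rot': array([-3.14,  0.  ,  0.41]), 'contact_force': array([-0.478,  0.369, -0.513]), 'ft_torque': array([ 0.031,  0.03 , -0.009]), 'width': np.float64(0.085)} 0.0187
```

View pics/top0.png

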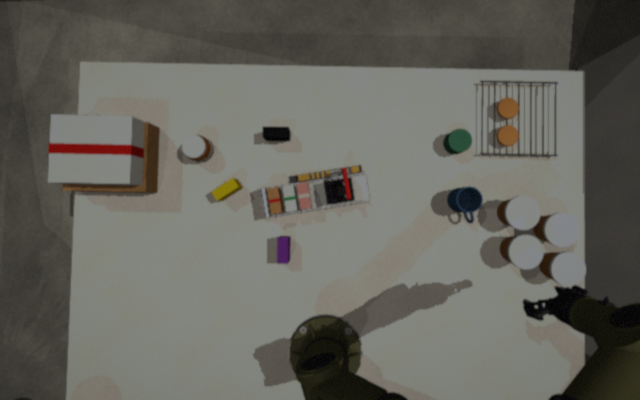

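View pics/side0.png

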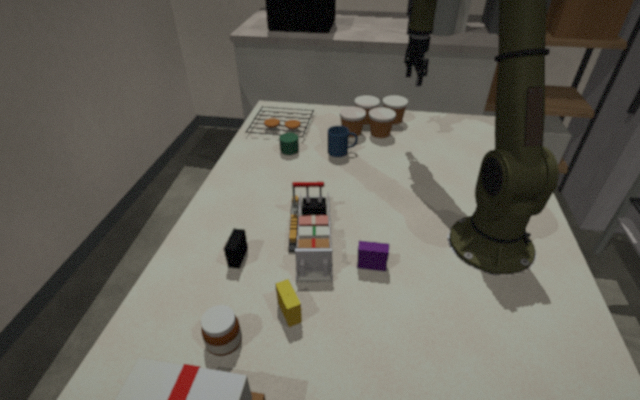

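View pics/wrist0.png

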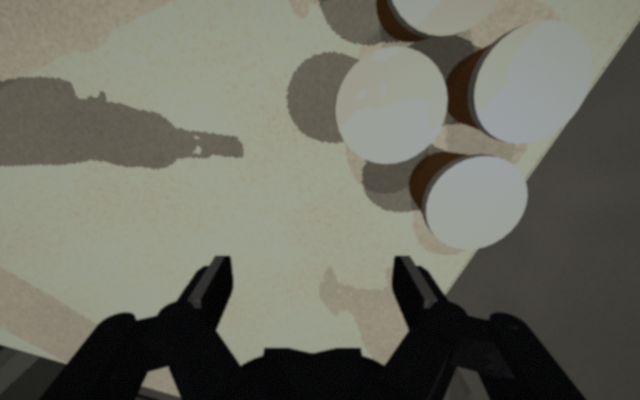

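The top view shows the rack at about (255–370, 170–218): red grip at (347,184), boxes kraft (274,200), white (290,197), pink (304,194), and end plate at (258,205). The look-alikes (yellow at 227,189, purple at 284,249, black at 277,134) stand off the rack.

```bash
python3 - <<'E'
from h import *
import pickle
d=pickle.load(open('top0.pkl','rb')); P=pts(d); im=d['image'].astype(int)
hsv=cv2.cvtColor(d['image'],cv2.COLOR_BGR2HSV)
cv2.imwrite('pics/top_crop0.png',cv2.resize(d['image'][150:230,240:385],None,fx=5.4,fy=5.4,interpolation=cv2.INTER_CUBIC))
h,s,v=[hsv[...,i] for i in range(3)]
m=((h<8)|(h>172))&(s>150)&(v>60)
m[:160]=0;m[225:]=0;m[:,:325]=0;m[:,375:]=0
Q=P[m]; print('red',m.sum(),np.median(Q,0),Q.min(0),Q.max(0), np.argwhere(m).mean(0))
print('K',d['K'][0,0], 'cam', -d['R'].T@d['t'])
d2=pickle.load(open('side0.pkl','rb')); P2=pts(d2)
hsv=cv2.cvtColor(d2['image'],cv2.COLOR_BGR2HSV);h,s,v=[hsv[...,i] for i in range(3)]
m2=((h<8)|(h>172))&(s>150)&(v>60); m2[:175]=0;m2[195:]=0;m2[:,:285]=0;m2[:,330:]=0
Q=P2[m2]; print('red side',m2.sum(),np.median(Q,0),Q.min(0),Q.max(0))
cv2.imwrite('pics/side_crop0.png',cv2.resize(d2['image'][170:290,260:380],None,fx=5,fy=5,interpolation=cv2.INTER_CUBIC))
# rack direction from points above table in rack region
R=P[150:225,240:385]; z=R[...,2]
mm=(z>0.02)&(z<0.13); c=np.argwhere(mm); 
for lo,hi in [(0.06,.1),(.1,.125),(.02,.05)]:
    q=R[(z>lo)&(z<hi)]; print(lo,hi,len(q),q.min(0),q.max(0))
    if len(q)>20: print(cv2.minAreaRect((q[:,:2]*1000).astype(np.float32)))
E
```

```text
red 151 [ 0.54365252 -0.0559053   0.11855104] [ 0.47689845 -0.07577034  0.04539067] [0.59444773 0.00730143 1.3188732 ] [184.48344371 346.46357616]
K 396.5356063268882 cam [0.47689845 0.00730143 1.3188732 ]
red side 85 [ 0.54434223 -0.04783639  0.1163415 ] [ 0.50176823 -0.05923365  0.11047925] [ 0.5861065  -0.0367813   0.12075962]
0.06 0.1 1263 [ 0.44035127 -0.05871838  0.06052491] [0.59190693 0.22061546 0.09900821]
((512.8908081054688, 82.08853912353516), (95.9352035522461, 276.0305480957031), 13.572150230407715)
0.1 0.125 152 [ 0.50066811 -0.06818505  0.10743118] [ 0.5948664  -0.04217999  0.12408049]
((547.6876831054688, -55.85647201538086), (96.65217590332031, 13.855293273925781), 10.130656242370605)
0.02 0.05 826 [ 0.43494166 -0.13883271  0.0200406 ] [0.6108639  0.28469593 0.04999268]
((519.4721069335938, 73.89082336425781), (120.33235931396484, 410.5688781738281), 10.360547065734863)
```

```bash
ls pics
```

```text
side0.png
side_crop0.png
top0.png
top_crop0.png
wrist0.png
```

View pics/top_crop0.png

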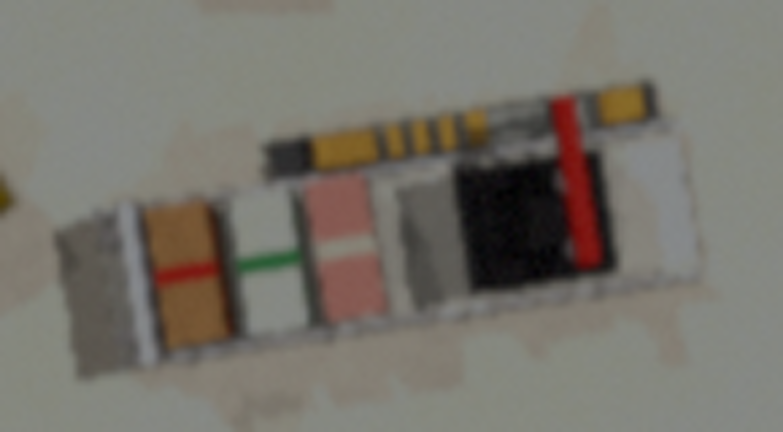

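View pics/side_crop0.png

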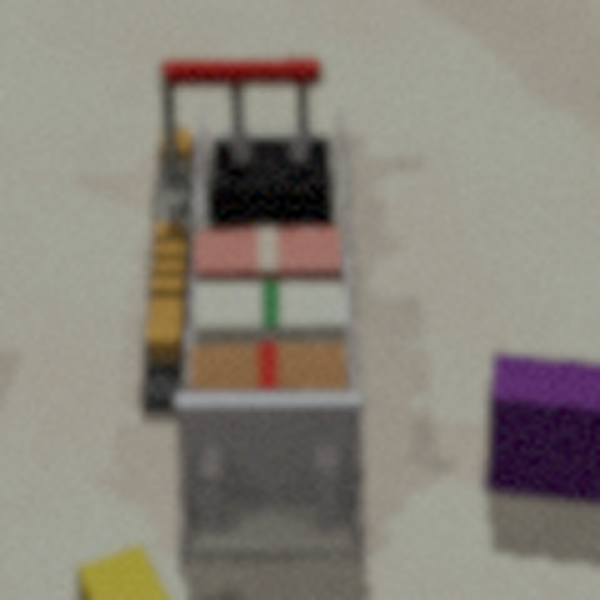

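```bash
python3 - <<'E'
from h import *
import pickle
d=pickle.load(open('top0.pkl','rb')); P=pts(d)
hsv=cv2.cvtColor(d['image'],cv2.COLOR_BGR2HSV)
h,s,v=[hsv[...,i] for i in range(3)]
def cast(uv,zp):
    u=np.array(uv,float);K=d['K'];r=np.stack([(u[:,0]-K[0,2])/K[0,0],(u[:,1]-K[1,2])/K[1,1],np.ones(len(u))],-1)@d['R']
    c=-d['R'].T@d['t']; return c+r*((zp-c[2])/r[:,2])[:,None]
m=((h<8)|(h>172))&(s>150)&(v>60)
m[:160]=0;m[225:]=0;m[:,:325]=0;m[:,375:]=0
uv=np.argwhere(m)[:,::-1]; W=cast(uv,.119)[:,:2]*1000
print(cv2.minAreaRect(W.astype(np.float32)), W.mean(0)); 
w,V=np.linalg.eigh(np.cov(W.T)); print('axis',V[:,1], np.degrees(np.arctan2(*V[::-1,1])))
# white bed/rails crop
E
```

```text
((547.5, -56.18893814086914), (95.22561645507812, 16.43694305419922), 10.51984977722168) [544.56319743 -56.63094956]
axis [-0.98120163 -0.19298537] -168.87294154501492
```

```bash
cat >> h.py <<'E'
def cast(d,uv,zp):
    u=np.array(uv,float);K=d['K'];r=np.stack([(u[:,0]-K[0,2])/K[0,0],(u[:,1]-K[1,2])/K[1,1],np.ones(len(u))],-1)@d['R']
    c=-d['R'].T@d['t']; return c+r*((zp-c[2])/r[:,2])[:,None]
def hsvm(d,lo,hi,box):
    hsv=cv2.cvtColor(d['image'],cv2.COLOR_BGR2HSV); m=cv2.inRange(hsv,lo,hi); o=np.zeros_like(m); a,b,c,e=box; o[a:b,c:e]=m[a:b,c:e]; return o>0
E
python3 - <<'E'
from h import *
import pickle
d=pickle.load(open('top0.pkl','rb'))
m=hsvm(d,(15,120,70),(28,255,255),(160,182,285,365))
uv=np.argwhere(m)[:,::-1]; W=cast(d,uv,.02)[:,:2]*1000
print(len(W)); print(cv2.minAreaRect(W.astype(np.float32)),W.min(0),W.max(0)); l=cv2.fitLine(W.astype(np.float32),cv2.DIST_HUBER,0,.01,.01).ravel(); print(l,np.degrees(np.arctan2(-l[0],l[1])))
# box colours
P=pts(d)
for n,lo,hi,b in [('kraft',(8,80,50),(18,255,255),(185,218,265,284)),('pink',(0,40,60),(10,140,255),(180,212,295,315))]:
    m=hsvm(d,lo,hi,b);uv=np.argwhere(m)[:,::-1];W=cast(d,uv,.088)[:,:2]*1000
    print(n,m.sum(),cv2.minAreaRect(W.astype(np.float32)),W.mean(0))
# endplate top & rails via crop pixel estimates
c=lambda x,y:(240+x/5.4,150+y/5.4)
print(cast(d,[c(131,203),c(150,362)],.094), cast(d,[c(155,360),c(700,280)],.04))
E
```

```text
180
((585.199951171875, -1.7651290893554688), (20.008499145507812, 203.42039489746094), 10.143157958984375) [ 558.49286854 -102.16959873] [611.58896033  97.64276745]
[ 1.7613181e-01 -9.8436660e-01  5.8233032e+02  1.5649319e+01] -169.85547
kraft 311 ((492.8968505859375, 163.83721923828125), (80.75774383544922, 42.38377380371094), 10.832954406738281) [492.5693145  163.75559565]
pink 303 ((510.3330383300781, 75.34416198730469), (85.57952117919922, 39.64120101928711), 9.762036323547363) [510.25184014  74.95159451]
[[0.53119223 0.19608152 0.094     ]
 [0.44047883 0.18290722 0.094     ]] [[ 0.44012568  0.18769444  0.04      ]
 [ 0.49445948 -0.13651282  0.04      ]]
```

```bash
python3 -m creep '[[[0.046,-0.036,0,0,0.085],[0.046,-0.036,0,0,0.085],[0.046,-0.036,0,0,0.085],[0.046,-0.036,0,0,0.085],[0.046,-0.036,0,0,0.085]]]' 40
```

```text
time_s: 0.78
tcp_pos: [0.3889, -0.3136, 0.2284]
tcp_rot: [-3.139, 0.002, 0.4]
contact_force: [1.1, 0.4, 0.1]
width: 0.0852
```

```bash
python3 -m creep '[[[0.047,-0.035,0,0,0.085],[0.047,-0.035,0,0,0.085],[0.047,-0.035,0,0,0.085],[0.047,-0.035,0,0,0.085],[0,0,0,9,0.06],[0,0,0,4,0.05]]]'
python3 - <<'E'
from h import *
s=ctrl.state(); a=s['tcp_rot'][2]; dx=np.array([.5308,-.059])-s['tcp_pos'][:2]
print(s['tcp_pos'],s['tcp_rot'],np.degrees(a), dx, 'tool', dx@[np.cos(a),np.sin(a)], dx@[np.sin(a),-np.cos(a)])
E
```

```text
time_s: 1.52
tcp_pos: [0.5121, -0.0982, 0.2281]
tcp_rot: [-3.138, 0.001, 0.175]
contact_force: [-0.4, -0.2, -0.4]
width: 0.0512
[ 0.51210431 -0.09818599  0.22807408] [-3.13772127e+00  1.05566934e-03  1.75286354e-01] 10.043168315631307 [0.01869569 0.03918599] tool 0.02524285589447649 -0.035325183075891706
```

```bash
python3 -m creep '[[[0.025,-0.035,0.01,0,0.05],[0,0,0,0,0.05]]]'
python3 - <<'E'
from h import *
import pickle
d=grab('wrist','w1.png'); pickle.dump(d,open('w1.pkl','wb'))
s=ctrl.state(); print(s['tcp_pos'],np.degrees(s['tcp_rot']))
t=grab('top','t1.png')
E
```

```text
time_s: 1.78
tcp_pos: [0.531, -0.0579, 0.2177]
tcp_rot: [-3.138, 0.001, 0.174]
contact_force: [-0.7, -0.5, 0.5]
width: 0.05
[ 0.53046427 -0.06062651  0.21787408] [-1.79879033e+02  1.19285868e-01  9.82243085e+00]
```

View pics/w1.png

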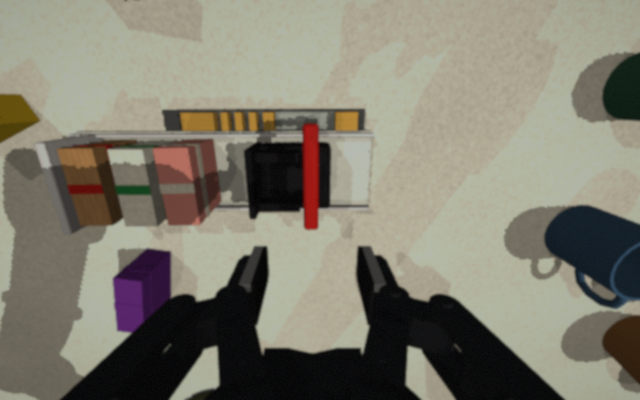

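The wrist view shows the red grip at (303–318, 123–229), central between the fingertips (x≈312), parallel to image vertical; boxes kraft (85,185), white (135,188), pink (185,185) on the rack; the purple look-alike stands off it.

```bash
python3 - <<'E'
from h import *
import pickle
d=pickle.load(open('w1.pkl','rb'))
m=hsvm(d,(0,140,60),(6,255,255),(110,240,290,330))|hsvm(d,(172,140,60),(180,255,255),(110,240,290,330))
P=pts(d); uv=np.argwhere(m)[:,::-1]; W=cast(d,uv,.119)[:,:2]*1000
r=cv2.minAreaRect(W.astype(np.float32)); print(len(W),r,P[m][:,2].min(),np.median(P[m],0))
l=cv2.fitLine(W.astype(np.float32),cv2.DIST_HUBER,0,.01,.01).ravel(); print('bar yaw',np.degrees(np.arctan(l[1]/l[0])))
m=hsvm(d,(15,110,60),(28,255,255),(105,135,165,365));uv=np.argwhere(m)[:,::-1]; W=cast(d,uv,.02)[:,:2]*1000
l=cv2.fitLine(W.astype(np.float32),cv2.DIST_HUBER,0,.01,.01).ravel(); print('track yaw',np.degrees(np.arctan(-l[0]/l[1])))
# rack frame y coords
th=np.radians(10.1); y=np.array([-np.sin(th),np.cos(th)]);x=np.array([np.cos(th),np.sin(th)])
row=d['image'][121]; print([ (u, *np.round(cast(d,[(u,121)],.02)[0,:2]@y*1000,1)[None]) for u in range(168,366) if (abs(row[u].astype(int)-row[u-1].astype(int)).max()>25)])
print('bar centre rack xy', np.array(r[0])@x,np.array(r[0])@y)
E
```

```text
1663 ((549.3436279296875, -53.30194091796875), (95.4276123046875, 14.615793228149414), 10.464343070983887) 0.014161429721906671 [ 0.55336109 -0.0526335   0.11835801]
bar yaw 10.126661
track yaw 10.090946
[(180, np.float64(4.4)), (181, np.float64(3.3)), (182, np.float64(2.1)), (220, np.float64(-42.3)), (221, np.float64(-43.5)), (228, np.float64(-51.6)), (234, np.float64(-58.6)), (235, np.float64(-59.8)), (242, np.float64(-68.0)), (248, np.float64(-75.0)), (249, np.float64(-76.1)), (256, np.float64(-84.3)), (257, np.float64(-85.5)), (263, np.float64(-92.5)), (335, np.float64(-176.3)), (336, np.float64(-177.5)), (357, np.float64(-201.9)), (358, np.float64(-203.0)), (359, np.float64(-204.2)), (364, np.float64(-210.0)), (365, np.float64(-211.2))]
bar centre rack xy 531.4831617223384 -148.81252386207376
```

```bash
python3 -m creep '[[[0.001,0,0.05,0,0.05],[0,0,0.05,0,0.05],[0,0,0.018,0,0.05],[0,0,0,0,0.05]]]' 30; python3 - <<'E'
from h import *
s=ctrl.state(); p=s['tcp_pos']; th=np.radians(10.1)
print(p@[np.cos(th),np.sin(th),0],p@[-np.sin(th),np.cos(th),0],p[2],np.degrees(s['tcp_rot']))
d=grab('wrist','w2.png');d=grab('side','s2.png')
cv2.imwrite('pics/s2c.png',cv2.resize(d['image'][150:270,250:390],None,fx=5,fy=5,interpolation=cv2.INTER_CUBIC))
E
```

```text
time_s: 2.38
tcp_pos: [0.531, -0.0674, 0.0984]
tcp_rot: [3.139, -0.0, 0.163]
contact_force: [0.9, 0.1, 1.0]
width: 0.0497
0.5109753290921701 -0.15943643275849817 0.09842243679643957 [ 1.79869345e+02 -2.98665249e-03  9.35971972e+00]
```

View pics/w2.png

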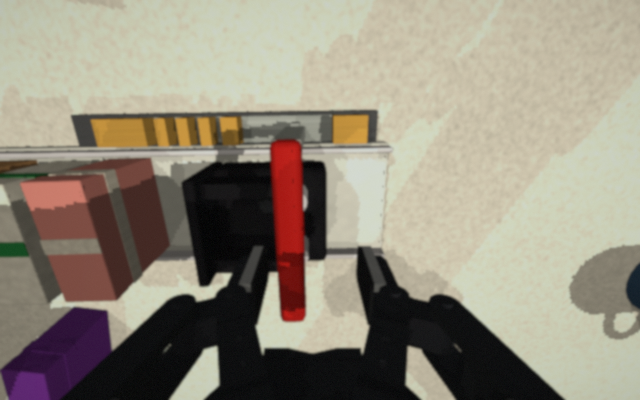

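View pics/s2c.png

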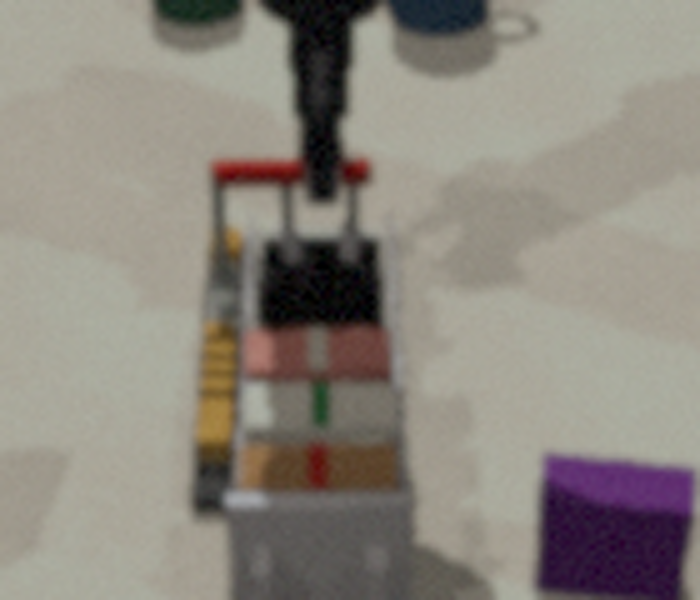

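The wrist view shows the bar at (288, 140–320), about 22 px left of the finger midline (312). The side crop shows the finger between the two pins, at (320,190). I'll correct about 9 mm along the rack, 0.7° and 5 mm down.

```bash
python3 -m creep '[[[0.002,-0.009,0.005,-0.7,0.05],[0,0,0,0,0.05]]]'; cat > st.py <<'E'
from h import *
s=ctrl.state(); p=s['tcp_pos']; th=np.radians(10.1); f=s['contact_force']
R=np.array([[np.cos(th),np.sin(th),0],[-np.sin(th),np.cos(th),0],[0,0,1]])
print('t',round(float(s['time_s']),2),'rack xyz mm',np.round(R@p*1000,1),'F',np.round(R@f,1),'rpy',np.round(np.degrees(s['tcp_rot']),2),'w',round(float(s['width'])*1000,1))
E
python3 st.py
```

```text
time_s: 2.72
tcp_pos: [0.5339, -0.0577, 0.0967]
tcp_rot: [3.138, -0.006, 0.176]
contact_force: [-0.2, -0.0, 0.5]
width: 0.0499
t 2.73 rack xyz mm [ 515.5 -150.4   96.7] F [-0.2  0.   0.5] rpy [179.77  -0.37  10.08] w 49.9
```

```bash
python3 -m creep '[[[-0.001,0,0.005,0,0.05],[0,0,0,0,0.03],[0,0,0,0,0.02],[0,0,0,0,0.016]]]'; python3 st.py
```

```text
time_s: 3.22
tcp_pos: [0.5333, -0.0577, 0.0923]
tcp_rot: [3.137, -0.008, 0.176]
contact_force: [-0.3, 0.7, -1.0]
width: 0.0158
t 3.23 rack xyz mm [ 514.9 -150.3   92.3] F [-0.2  0.8 -1. ] rpy [179.74  -0.45  10.11] w 15.8
```

```bash
python3 -m creep '[[[0,0,0,0,0.008],[0,0,0,0,0.008],[0,0,0,0,0.008]]]' 30; python3 st.py; python3 - <<'E'
from h import *
grab('wrist','w3.png')
E
```

```text
time_s: 3.6
tcp_pos: [0.5333, -0.0576, 0.0924]
tcp_rot: [3.137, -0.008, 0.177]
contact_force: [-0.2, 0.6, 0.5]
width: 0.0135
t 3.6 rack xyz mm [ 515.  -150.2   92.4] F [-0.1  0.6  0.5] rpy [179.75  -0.45  10.12] w 13.5
```

View pics/w3.png

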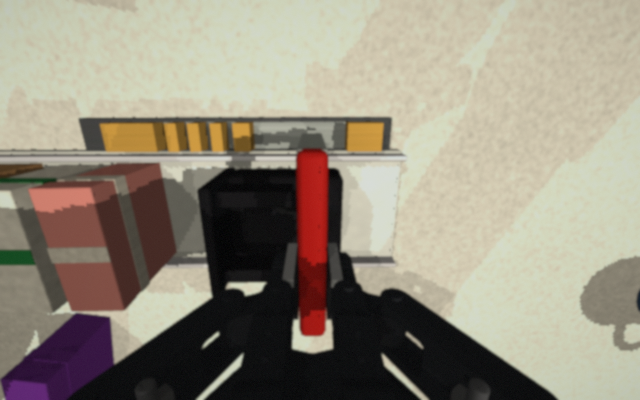

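The bar at (312, 150–330) is between both pads. I'll lift it 13 mm.

```bash
python3 -m creep '[[[0,0,-0.007,0,0.008],[0,0,-0.006,0,0.008],[0,0,0,0,0.008]]]'; python3 st.py
```

```text
time_s: 4.03
tcp_pos: [0.5333, -0.0576, 0.1054]
tcp_rot: [3.138, -0.007, 0.177]
contact_force: [1.1, 0.7, -7.2]
width: 0.0133
t 4.03 rack xyz mm [ 514.9 -150.2  105.4] F [ 1.2  0.5 -7.2] rpy [179.78  -0.43  10.11] w 13.3
```

```bash
python3 -m creep '[[[0,-0.006,0,0,0.008],[0,-0.006,0,0,0.008],[0,0,0,0,0.008]]]'; python3 st.py
```

```text
time_s: 4.4
tcp_pos: [0.531, -0.0452, 0.105]
tcp_rot: [3.137, -0.007, 0.176]
contact_force: [1.5, 0.7, -6.8]
width: 0.0137
t 4.4 rack xyz mm [ 514.9 -137.7  105. ] F [ 1.6  0.4 -6.8] rpy [179.76  -0.42  10.1 ] w 13.7
```

```bash
python3 -m creep '[[[0,-0.006,-0.0003,0,0.008],[0,-0.006,-0.0003,0,0.008],[0,-0.006,-0.0002,0,0.008],[0,-0.006,0,0,0.008],[0,0,0,0,0.008]]]'; python3 st.py; python3 - <<'E'
from h import *
grab('wrist','w4.png')
d=grab('side','s4.png')
cv2.imwrite('pics/s4c.png',cv2.resize(d['image'][170:290,250:390],None,fx=5,fy=5,interpolation=cv2.INTER_CUBIC))
E
```

```text
time_s: 5.03
tcp_pos: [0.5264, -0.0197, 0.1056]
tcp_rot: [3.137, -0.007, 0.177]
contact_force: [0.5, 1.9, -6.8]
width: 0.0135
t 5.03 rack xyz mm [ 514.8 -111.7  105.6] F [ 0.8  1.8 -6.8] rpy [179.76  -0.41  10.13] w 13.5
```

View pics/w4.png

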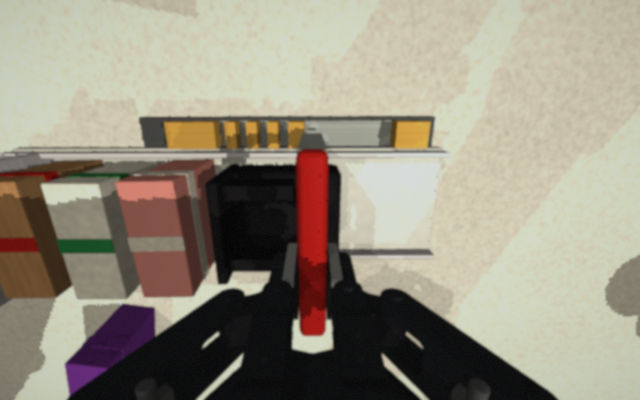

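View pics/s4c.png

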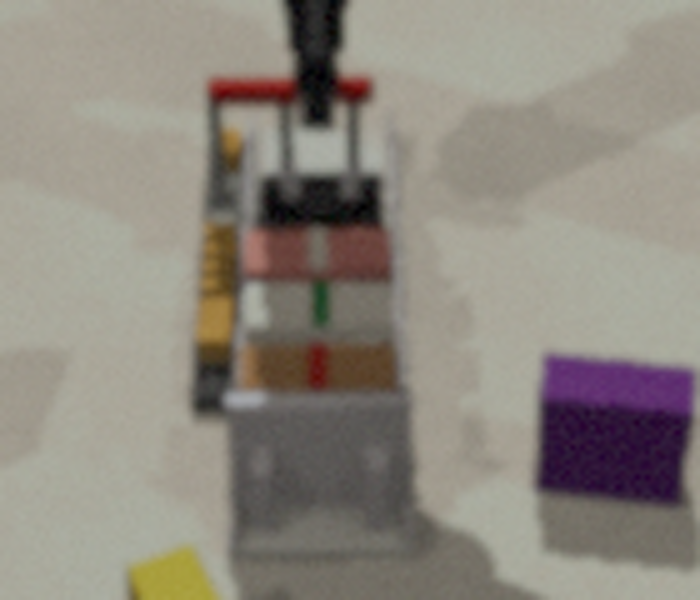

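The side crop shows the stop close behind pink (315,250), with gaps still between the boxes; the wrist view shows the tooth post by the strip at (313,128) and the notches at roughly 222–300. Sliding on, gently.

```bash
python3 -m creep '[[[0,-0.004,-0.0001,0,0.008],[0,-0.004,-0.0001,0,0.008],[0,-0.004,-0.0001,0,0.008],[0,-0.004,0,0,0.008]]]'; python3 st.py; python3 -m creep '[[[0,-0.004,-0.0001,0,0.008],[0,-0.004,-0.0001,0,0.008]]]';python3 st.py; python3 - <<'E'
from h import *
grab('wrist','w5.png')
E
```

```text
time_s: 5.62
tcp_pos: [0.5238, -0.0051, 0.1058]
tcp_rot: [3.136, -0.007, 0.175]
contact_force: [2.1, -2.5, -7.4]
width: 0.0134
t 5.62 rack xyz mm [514.8 -96.9 105.8] F [ 1.6 -2.9 -7.4] rpy [179.67  -0.41  10.  ] w 13.4
time_s: 5.88
tcp_pos: [0.5224, 0.0028, 0.106]
tcp_rot: [3.135, -0.007, 0.174]
contact_force: [3.0, -2.1, -6.9]
width: 0.0139
t 5.88 rack xyz mm [514.8 -88.9 106. ] F [ 2.6 -2.6 -6.9] rpy [179.64  -0.42   9.98] w 13.9
```

View pics/w5.png

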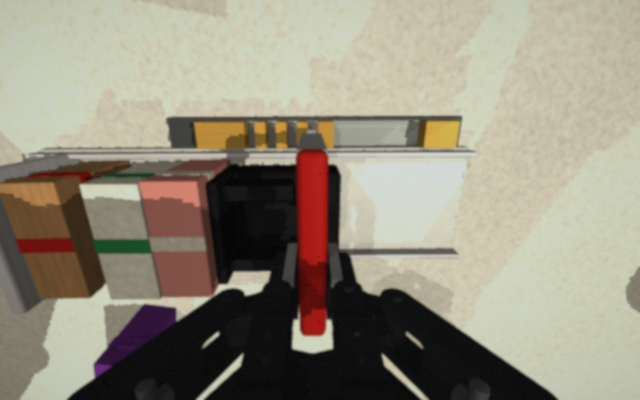

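Pink now touches the stop and white (at x≈150); a gap remains between white and kraft (≈90–100). The notches show as dark slots at x≈251, 272 and 292, with the tooth at 312.

```bash
python3 -m creep '[[[0,-0.003,0,0,0.008],[0,-0.003,0,0,0.008],[0,-0.003,0,-0.1,0.008]]]'; python3 st.py; python3 -m creep '[[[0,-0.002,0,0,0.008]]]' >/dev/null;python3 st.py; python3 - <<'E'
from h import *
grab('wrist','w6.png')
E
```

```text
time_s: 6.3
tcp_pos: [0.5207, 0.0117, 0.106]
tcp_rot: [3.134, -0.007, 0.175]
contact_force: [2.7, -3.9, -8.1]
width: 0.0133
t 6.3 rack xyz mm [514.7 -79.8 106. ] F [ 2.  -4.4 -8.1] rpy [179.59  -0.41  10.05] w 13.3
t 6.42 rack xyz mm [514.7 -77.8 106. ] F [ 2.7 -4.8 -7.6] rpy [179.58  -0.41  10.05] w 13.3
```

View pics/w6.png

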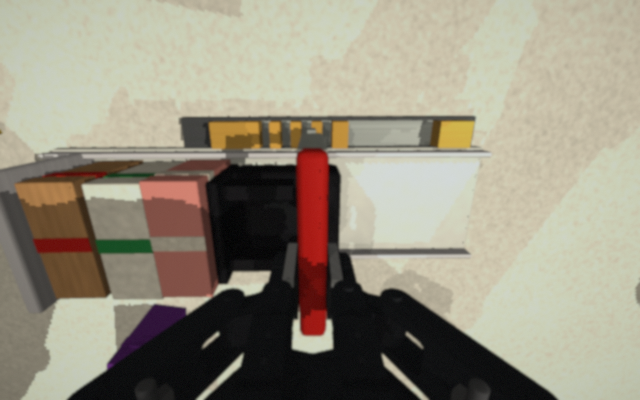

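All three boxes now touch (joints at x≈105 and 150); a small gap to the plate remains at x≈50. I'll continue in 1 mm rows, watching the force along the rack.

```bash
python3 -m creep '[[[0,-0.001,0,0,0.008],[0,-0.001,0,0,0.008]]]'>/dev/null; python3 st.py; python3 -m creep '[[[0,-0.001,0,0,0.008]]]' >/dev/null;python3 st.py;
```

```text
t 6.72 rack xyz mm [514.7 -75.5 106. ] F [ 2.3 -4.1 -6.7] rpy [179.58  -0.41  10.05] w 13.2
t 6.85 rack xyz mm [514.8 -74.6 106. ] F [ 2.5 -4.5 -6.9] rpy [179.58  -0.41  10.05] w 13.4
```

```bash
python3 -m creep '[[[0,-0.001,0,0,0.008]]]' >/dev/null;python3 st.py;
```

```text
t 6.97 rack xyz mm [514.7 -73.5 105.9] F [ 2.2 -4.1 -7. ] rpy [179.58  -0.41  10.04] w 13.3
```

```bash
python3 -m creep '[[[0,-0.001,0,0,0.008]]]' >/dev/null;python3 st.py;python3 - <<'E'
from h import *
grab('wrist','w7.png')
E
```

```text
t 7.1 rack xyz mm [514.7 -72.7 105.9] F [ 2.2 -5.1 -6.9] rpy [179.57  -0.41  10.04] w 13.4
```

View pics/w7.png

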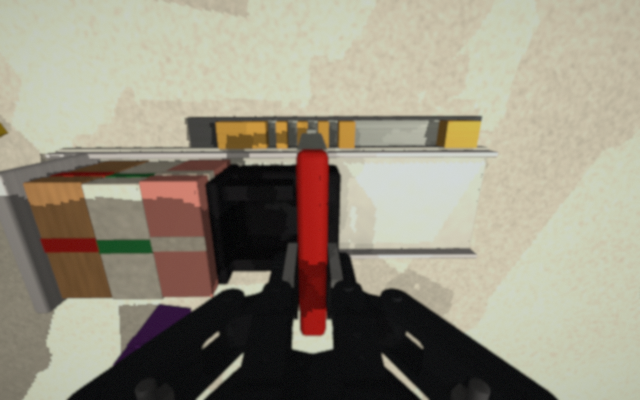

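The boxes are nearly at the plate (kraft's left edge ≈62, plate face ≈58). The notches show at x≈272, 293 and 334, and the tooth at 313 is close to the one between. A little further.

```bash
python3 -m creep '[[[0,-0.0008,0,0,0.008]]]' >/dev/null;python3 st.py
```

```text
t 7.28 rack xyz mm [514.7 -72.  105.9] F [ 2.5 -5.  -6.5] rpy [179.55  -0.41  10.02] w 13.4
```

```bash
python3 -m creep '[[[0,-0.0008,0,0,0.008]]]' >/dev/null;python3 st.py
```

```text
t 7.4 rack xyz mm [514.7 -71.5 105.9] F [ 2.6 -5.3 -6.5] rpy [179.53  -0.41  10.01] w 13.1
```

```bash
python3 -m creep '[[[0,-0.0008,0,0,0.008]]]' >/dev/null;python3 st.py
```

```text
t 7.53 rack xyz mm [514.7 -71.1 105.9] F [ 3.  -6.3 -6.1] rpy [179.51  -0.41   9.99] w 13.2
```

```bash
python3 -m creep '[[[0,-0.001,0,0,0.008]]]' >/dev/null;python3 st.py;python3 - <<'E'
from h import *
d=grab('wrist','w8.png')
d=grab('top','t8.png');cv2.imwrite('pics/t8c.png',cv2.resize(d['image'][150:230,240:385],None,fx=5.4,fy=5.4,interpolation=cv2.INTER_CUBIC))
E
```

```text
t 7.65 rack xyz mm [514.7 -70.4 105.9] F [ 2.9 -5.7 -7.2] rpy [179.48  -0.41   9.98] w 13.4
```

View pics/w8.png

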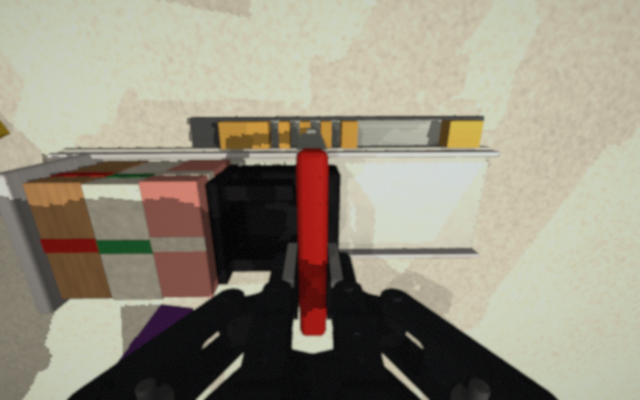

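```bash
python3 - <<'E'
import cv2,numpy as np
o=[]
for f in 'w7','w8':
    i=cv2.imread(f'pics/{f}.png'); o.append(cv2.resize(i[230:312,10:110],None,fx=4,fy=4,interpolation=cv2.INTER_CUBIC))
a=np.hstack(o)
b=[cv2.resize(cv2.imread(f'pics/{f}.png')[108:158,230:380],(800,267),interpolation=cv2.INTER_CUBIC)*1 for f in ('w8',)]
cv2.imwrite('pics/cmp8.png',np.clip(np.vstack([a,b[0]]).astype(int)*1.4,0,255).astype(np.uint8)[:600])
E
```

```text
(no output)
```

View pics/cmp8.png

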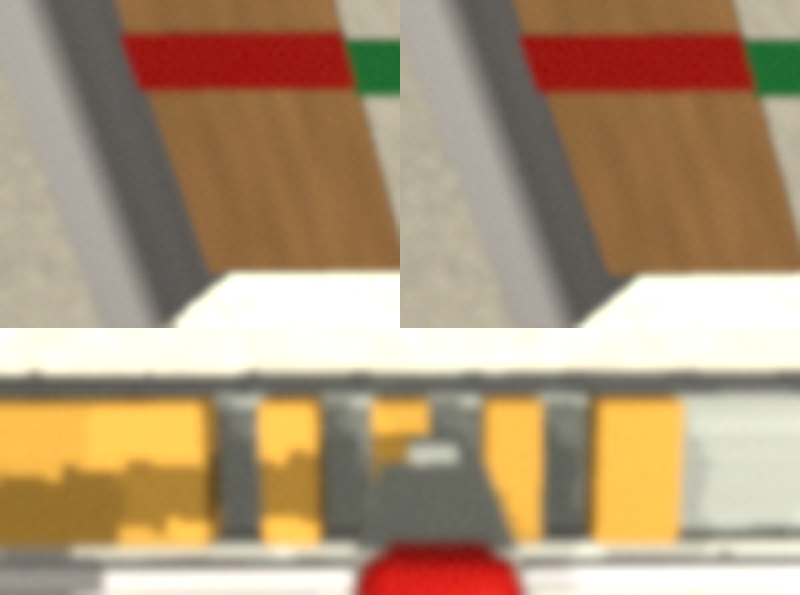

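```bash
python3 - <<'E'
from h import *
import pickle
d=grab('wrist','w9.png'); pickle.dump(d,open('w9.pkl','wb'))
i=d['image'];cv2.imwrite('pics/w9c.png',np.clip(cv2.resize(i[150:310,0:110],None,fx=3.6,fy=3.6,interpolation=cv2.INTER_CUBIC).astype(int)*1.5,0,255).astype(np.uint8))
th=np.radians(10.1); y=np.array([-np.sin(th),np.cos(th),0])
P=pts(d)@y*1000; Z=pts(d)[...,2]*1000
for r in (220,260): print(r,[(u,int(P[r,u]),int(Z[r,u])) for u in range(10,225,4)])
E
```

```text
220 [(10, 106, 95), (14, 104, 94), (18, 102, 93), (22, 103, 91), (26, 101, 90), (30, 103, 86), (34, 102, 85), (38, 96, 88), (42, 94, 88), (46, 92, 87), (50, 89, 87), (54, 87, 87), (58, 85, 87), (62, 82, 87), (66, 78, 89), (70, 77, 88), (74, 74, 88), (78, 74, 86), (82, 70, 87), (86, 67, 88), (90, 65, 88), (94, 62, 88), (98, 60, 88), (102, 58, 87), (106, 55, 88), (110, 52, 88), (114, 50, 88), (118, 48, 88), (122, 46, 87), (126, 42, 89), (130, 41, 87), (134, 39, 87), (138, 36, 88), (142, 34, 86), (146, 31, 88), (150, 28, 88), (154, 27, 86), (158, 23, 88), (162, 20, 89), (166, 19, 87), (170, 16, 88), (174, 14, 87), (178, 11, 88), (182, 9, 87), (186, 6, 88), (190, 4, 88), (194, 1, 88), (198, 0, 88), (202, -2, 86), (206, -2, 81), (210, -3, 77), (214, -7, 78), (218, -9, 78), (222, -10, 74)]
260 [(10, 229, 0), (14, 226, 0), (18, 222, 0), (22, 109, 93), (26, 107, 92), (30, 104, 94), (34, 103, 92), (38, 103, 90), (42, 102, 88), (46, 100, 88), (50, 96, 89), (54, 94, 89), (58, 93, 87), (62, 90, 88), (66, 88, 87), (70, 85, 87), (74, 82, 88), (78, 81, 87), (82, 78, 87), (86, 75, 88), (90, 72, 88), (94, 70, 87), (98, 66, 88), (102, 65, 87), (106, 62, 87), (110, 59, 87), (114, 57, 88), (118, 54, 87), (122, 51, 88), (126, 49, 87), (130, 46, 88), (134, 44, 87), (138, 42, 87), (142, 39, 88), (146, 37, 87), (150, 33, 88), (154, 31, 87), (158, 28, 88), (162, 26, 87), (166, 23, 87), (170, 20, 88), (174, 18, 88), (178, 16, 86), (182, 13, 88), (186, 11, 87), (190, 8, 86), (194, 5, 87), (198, 3, 87), (202, -69, 248), (206, -1, 87), (210, -69, 248), (214, -2, 76), (218, -5, 77), (222, -8, 78)]
```

View pics/w9c.png

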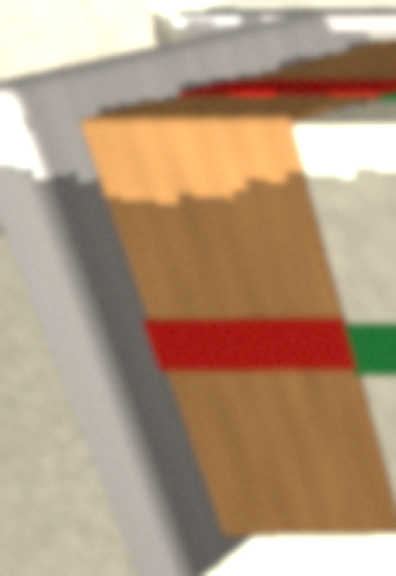

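Depth along the rack puts the plate's inner face at ≈102.4 mm and kraft's front edge at ≈99 mm, so a gap of 2–3 mm remains. The force has not risen sharply, which agrees. Continuing.

```bash
python3 -m creep '[[[0,-0.001,0,0,0.008]]]' >/dev/null;python3 st.py
```

```text
t 7.92 rack xyz mm [514.7 -69.7 105.9] F [ 1.7 -6.3 -6.6] rpy [179.46  -0.41   9.96] w 13.4
```

```bash
python3 -m creep '[[[0,-0.001,0,0,0.008]]]' >/dev/null;python3 st.py
```

```text
t 8.05 rack xyz mm [514.7 -69.  105.9] F [ 2.9 -5.3 -7.4] rpy [179.44  -0.41   9.95] w 13.7
```

```bash
python3 -m creep '[[[0,-0.001,0,0,0.008]]]' >/dev/null;python3 st.py
```

```text
t 8.18 rack xyz mm [514.7 -68.4 105.9] F [ 2.9 -5.8 -6.7] rpy [179.41  -0.41   9.94] w 13.4
```

```bash
cat > gap.py <<'E'
from h import *
import sys
d=grab('wrist',sys.argv[1])
th=np.radians(10.1); y=np.array([-np.sin(th),np.cos(th),0])
Q=pts(d); P=Q@y*1000; Z=Q[...,2]*1000
def med(m): return round(float(np.median(P[m])),2),int(m.sum())
w=np.zeros(Z.shape,bool); w[185:290,15:75]=1
face=w&(Z>89.5)&(Z<92.5)&(P>95)&(P<107)
print('plate face',med(face))
for r in range(195,290,12):
    row=d['image'][r].astype(int); sat=row.max(1)-row.min(1)
    u=next((u for u in range(20,110) if sat[u]>25 and sat[u+2]>25),None)
    # subpixel kraft edge
    print(r,u, 'kraft edge y',round(float((cast(d,[(u,r)],.088)@y)[0]*1000),1),'stop edge',end=' ')
    v=next((u for u in range(225,170,-1) if sat[u]>25 and sat[u-2]>25),None)
    print(v, round(float((cast(d,[(v,r)],.088)@y)[0]*1000),1) if v else None)
E
python3 gap.py w10.png; python3 - <<'E'
import cv2,numpy as np
o=[cv2.resize(cv2.imread(f'pics/{f}.png')[150:310,0:110],None,fx=3.6,fy=3.6,interpolation=cv2.INTER_CUBIC) for f in ('w9','w10')]
cv2.imwrite('pics/cmp10.png',np.clip(np.hstack(o).astype(int)*1.5,0,255).astype(np.uint8))
E
```

```text
plate face (102.71, 619)
195 25 kraft edge y 101.3 stop edge 206 -5.6
207 29 kraft edge y 101.4 stop edge 207 -5.3
219 34 kraft edge y 100.9 stop edge 208 -4.9
231 38 kraft edge y 101.0 stop edge 209 -4.6
243 40 kraft edge y 102.4 stop edge 211 -4.8
255 46 kraft edge y 101.2 stop edge 212 -4.5
267 51 kraft edge y 100.7 stop edge 214 -4.7
279 55 kraft edge y 100.8 stop edge 217 -5.7
```

View pics/cmp10.png

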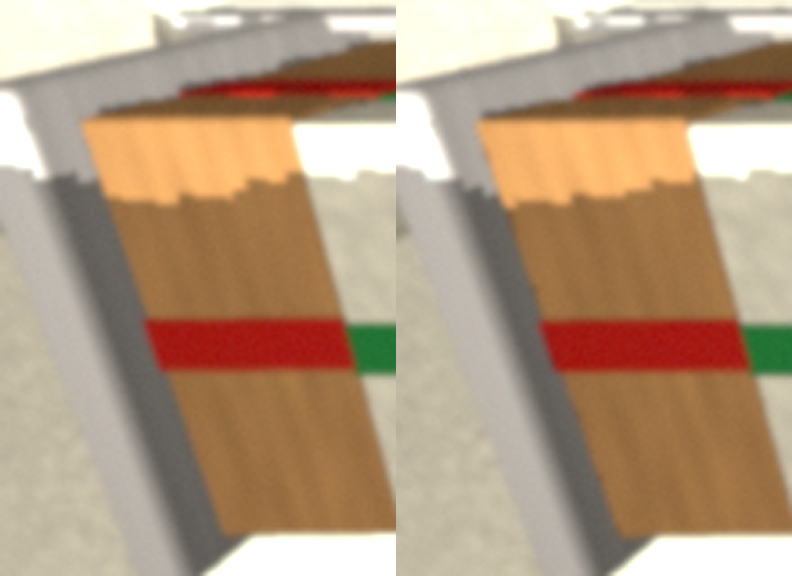

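Compared with the last frame the visible strip of plate has narrowed: kraft's edge is at ≈101.0 mm, the plate at 102.7 mm. The boxes are still moving.

```bash
python3 -m creep '[[[0,-0.001,0,0,0.008]]]' >/dev/null;python3 st.py
```

```text
t 8.35 rack xyz mm [514.7 -67.7 105.9] F [ 2.2 -6.1 -6.7] rpy [179.39  -0.42   9.92] w 13.2
```

```bash
python3 -m creep '[[[0,-0.001,0,0,0.008]]]' >/dev/null;python3 st.py
```

```text
t 8.47 rack xyz mm [514.7 -67.  105.9] F [ 2.6 -5.4 -6.6] rpy [179.36  -0.42   9.91] w 13.3
```

```bash
python3 gap.py w11.png
```

```text
plate face (102.69, 654)
195 25 kraft edge y 102.5 stop edge 205 -3.7
207 29 kraft edge y 102.6 stop edge 207 -3.9
219 34 kraft edge y 102.1 stop edge 207 -3.0
231 38 kraft edge y 102.2 stop edge 209 -3.2
243 40 kraft edge y 103.6 stop edge 211 -3.5
255 46 kraft edge y 102.5 stop edge 212 -3.1
267 51 kraft edge y 101.9 stop edge 214 -3.4
279 55 kraft edge y 102.0 stop edge 217 -4.3
```

```bash
python3 -m creep '[[[0,-0.001,0,0,0.008]]]' >/dev/null;python3 st.py
```

```text
t 8.65 rack xyz mm [514.7 -67.  105.9] F [ 2.8 -8.  -6.6] rpy [179.29  -0.42   9.88] w 13.6
```

```bash
python3 -m creep '[[[0,-0.001,0,0,0.008]]]' >/dev/null;python3 st.py
```

```text
t 8.78 rack xyz mm [514.7 -67.  105.9] F [ 2.2 -6.7 -7.1] rpy [179.23  -0.42   9.84] w 13.5
```

```bash
python3 gap.py w12.png|head -3;  python3 - <<'E'
import cv2,numpy as np
o=[cv2.resize(cv2.imread(f'pics/{f}.png')[150:310,0:110],None,fx=3.6,fy=3.6,interpolation=cv2.INTER_CUBIC) for f in ('w10','w12')]
cv2.imwrite('pics/cmp12.png',np.clip(np.hstack(o).astype(int)*1.5,0,255).astype(np.uint8))
E
```

```text
plate face (102.72, 613)
195 24 kraft edge y 102.6 stop edge 205 -3.8
207 28 kraft edge y 102.8 stop edge 207 -4.0
```

View pics/cmp12.png

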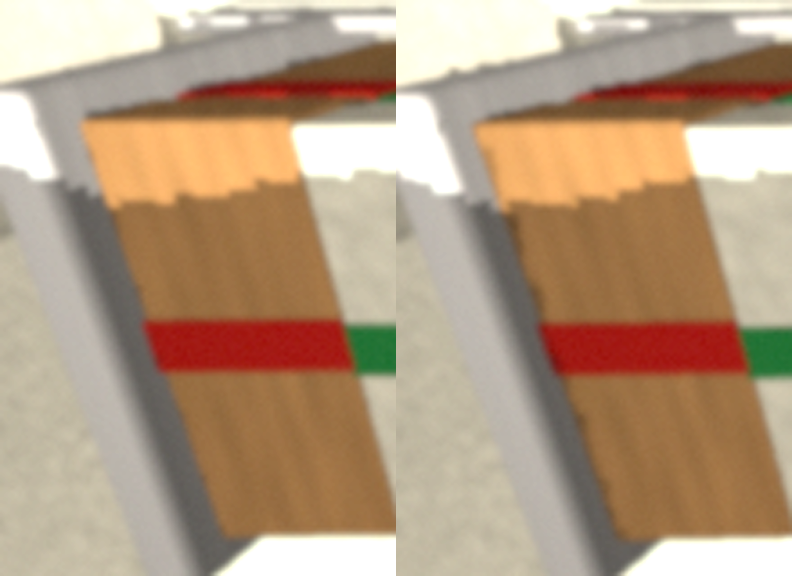

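The stop no longer advances (−67.0 mm in three readings) and the force rose to about −8 N, so the boxes are snug against the plate. Now checking where the notch lies.

```bash
python3 - <<'E'
import cv2,numpy as np
i=cv2.imread('pics/w12.png')[105:160,230:390]
cv2.imwrite('pics/w12t.png',np.clip(cv2.resize(i,None,fx=5,fy=5,interpolation=cv2.INTER_CUBIC).astype(int)*1.4,0,255).astype(np.uint8))
E
```

```text
(no output)
```

View pics/w12t.png

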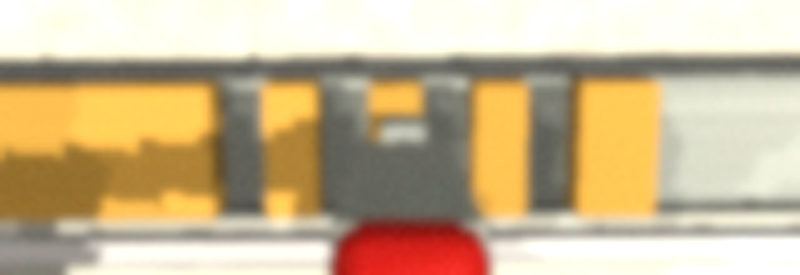

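```bash
python3 - <<'E'
from h import *
d=grab('wrist','w13.png'); import pickle; pickle.dump(d,open('w13.pkl','wb'))
th=np.radians(10.1); y=np.array([-np.sin(th),np.cos(th),0]);x=np.array([np.cos(th),np.sin(th),0])
Q=pts(d); Y=Q@y*1000; X=Q@x*1000; Z=Q[...,2]*1000
m=hsvm(d,(0,140,60),(6,255,255),(145,340,290,335))|hsvm(d,(172,140,60),(180,255,255),(145,340,290,335))
top=m&(Z>125); print('bar',m.sum(),np.median(Z[m]),'Xrange',X[m].min(),X[m].max())
for r in (155,170,190,210,230):
    u=np.where(m[r])[0]; zz=np.median(Z[r,u]); c=cast(d,[(u.min()-.5,r),(u.max()+.5,r)],zz/1000)@y*1000; print(r,u.min(),u.max(),zz,c,c.mean())
br=hsvm(d,(15,100,50),(28,255,255),(118,150,200,500))
print('brass z',np.median(Z[br]))
zt=np.median(Z[br])/1000
for r in (122,125,140):
    f=br[r]; e=[u for u in range(201,499) if f[u]!=f[u-1]]
    print(r,[(u,round(float((cast(d,[(u-.5,r)],zt)@y)[0]*1000),1)) for u in e])
# tooth post: points between strip top and bar
pm=np.zeros_like(m); pm[115:150,295:330]=1
pm&=(Z>zt*1000+4)&~m
print(pm.sum()); 
for r in range(118,150,3):
    u=np.where(pm[r])[0]
    if len(u): print(r,u.min(),u.max(),np.median(Y[r,u]).round(1),np.median(X[r,u]).round(1),np.median(Z[r,u]).round(1),'Z range',Z[r,u].min().round(1),Z[r,u].max().round(1))
E
```

```text
bar 5383 131.79173618733057 Xrange 482.78530094563286 597.5992260786122
155 298 326 131.32637755313763 [-61.12527072 -73.23454263] -67.1799066774371
170 296 328 131.926621500426 [-60.17073741 -74.11951697] -67.14512719294672
190 296 328 131.8213573110989 [-59.9590078  -74.25369054] -67.10634917142022
210 297 328 131.73307688918896 [-60.18107913 -74.39304816] -67.28706364303812
230 297 328 131.599304822317 [-59.95771513 -74.54269149] -67.25020331159179
brass z 29.450165392833743
122 [(222, -0.7), (274, -39.6), (282, -45.6), (294, -54.6), (304, -62.1), (315, -70.4), (324, -77.2), (336, -86.2), (344, -92.2), (362, -105.8), (445, -168.7), (487, -200.7)]
125 [(221, 0.2), (274, -39.5), (282, -45.5), (295, -55.3), (303, -61.3), (315, -70.4), (324, -77.2), (336, -86.2), (344, -92.3), (362, -105.9), (445, -169.0), (486, -200.4)]
140 [(223, -0.1), (275, -39.7), (283, -45.8), (295, -55.0), (324, -77.3), (336, -86.5), (344, -92.6), (361, -105.7), (443, -169.1), (484, -201.0)]
448
130 307 315 -67.5 580.4 52.6 Z range 51.8 53.3
133 307 319 -68.9 578.4 52.9 Z range 51.4 53.5
136 301 321 -67.3 578.4 71.1 Z range 69.6 72.2
139 300 322 -67.2 578.4 86.8 Z range 85.0 88.7
142 299 323 -67.1 578.4 100.2 Z range 97.1 101.5
145 298 325 -67.2 578.5 111.6 Z range 108.3 113.4
148 297 326 -67.1 578.4 120.8 Z range 115.6 122.4
```

Camera and arm agree on the bar position (−67.2 and −67.0 mm). The notch centres measure ≈ −58 mm (9 mm ahead, not reachable) and ≈ −73.8 mm (6.6 mm behind), so the nearest notch is about 6.5 mm back. With the bar still held up I'll ease back by that much, then lower it in the grip and feel.

```bash
python3 -m creep '[[[0,0.003,0,0,0.008],[0,0.003,0,0,0.008],[0,0,0,0,0.008]]]' >/dev/null;python3 st.py
```

```text
t 9.25 rack xyz mm [514.7 -70.1 105.9] F [ 2.8 -2.  -6.9] rpy [179.42  -0.41  10.  ] w 13.2
```

```bash
python3 -m creep '[[[0,0.003,0,0,0.008],[0,0.001,0,0,0.008],[0,0,0,0,0.008]]]' >/dev/null;python3 st.py
```

```text
t 9.62 rack xyz mm [514.7 -73.2 105.9] F [ 2.4  0.8 -6.6] rpy [179.49  -0.41  10.05] w 13.3
```

```bash
python3 -m creep '[[[0,0.0006,0,0,0.008],[0,0,0.002,0,0.008],[0,0,0.002,0,0.008],[0,0,0,0,0.008]]]' >/dev/null;python3 st.py
```

```text
t 10.12 rack xyz mm [514.7 -73.7 101.7] F [ 1.3  1.5 -7. ] rpy [179.5   -0.41  10.05] w 13.4
```

```bash
python3 -m creep '[[[0,0,0.002,0,0.008],[0,0,0,0,0.008]]]' >/dev/null;python3 st.py
```

```text
t 10.38 rack xyz mm [514.7 -73.7  99.6] F [ 1.9  0.9 -6.9] rpy [179.5   -0.41  10.06] w 13.6
```

The lift is about 7 mm and the gripper still carries the spring, so the tooth is going into the notch freely. Lowering on.

```bash
python3 -m creep '[[[0,0,0.002,0,0.008],[0,0,0.002,0,0.008],[0,0,0,0,0.008]]]' >/dev/null;python3 st.py
```

```text
t 10.75 rack xyz mm [514.7 -73.8  95.4] F [ 1.9  1.8 -4.8] rpy [179.49  -0.41  10.05] w 13.7
```

```bash
python3 -m creep '[[[0,0,0.002,0,0.008],[0,0,0.0008,0,0.008],[0,0,0,0,0.008]]]' >/dev/null;python3 st.py
```

```text
t 11.12 rack xyz mm [514.8 -73.8  92.5] F [ 1.5  2.2 -5.2] rpy [179.49  -0.41  10.06] w 13.2
```

The bar is down to within about 0.1 mm of its original height. Opening the fingers, then withdrawing straight up.

```bash
python3 -m creep '[[[0,0,0,0,0.02],[0,0,0,0,0.035],[0,0,0,0,0.045]]]' >/dev/null;python3 st.py; python3 - <<'E'
from h import *
grab('wrist','w14.png')
E
```

```text
t 11.5 rack xyz mm [514.9 -74.8  93.4] F [0.5 0.2 0.2] rpy [179.41  -0.46   9.99] w 44.9
```

View pics/w14.png

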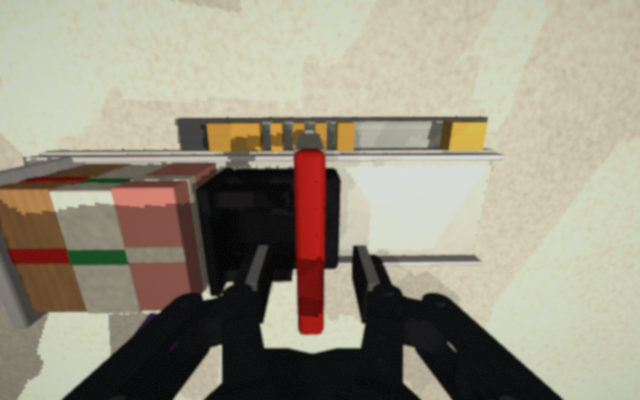

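Fingers are clear on both sides of the bar (bar x 297–325, pads at 262 and 358). The boxes stand together at (0–200, 185–312). Retracting up.

```bash
python3 -m creep '[[[0,0,-0.02,0,0.045],[0,0,-0.04,0,0.045],[0,0,-0.05,0,0.045],[0,0,-0.01,0,0.045],[0,0,0,0,0.045]]]' >/dev/null;python3 st.py; python3 - <<'E'
from h import *
d=grab('wrist','w15.png')
th=np.radians(10.1); y=np.array([-np.sin(th),np.cos(th),0]);x=np.array([np.cos(th),np.sin(th),0])
Q=pts(d); Y=Q@y*1000; Z=Q[...,2]*1000
m=hsvm(d,(0,140,60),(6,255,255),(90,260,290,345))|hsvm(d,(172,140,60),(180,255,255),(90,260,290,345))
print('bar top z',np.median(Z[m]),m.sum(),'y',np.median(Y[m]))
s=grab('side','s15.png'); cv2.imwrite('pics/s15c.png',cv2.resize(s['image'][170:290,250:390],None,fx=5,fy=5,interpolation=cv2.INTER_CUBIC))
E
```

```text
t 12.18 rack xyz mm [513.2 -73.9 216.4] F [-0.3  0.4 -0.7] rpy [179.39  -0.36   9.97] w 44.9
bar top z 118.36686442055719 1648 y -74.11313219866959
```

View pics/w15.png

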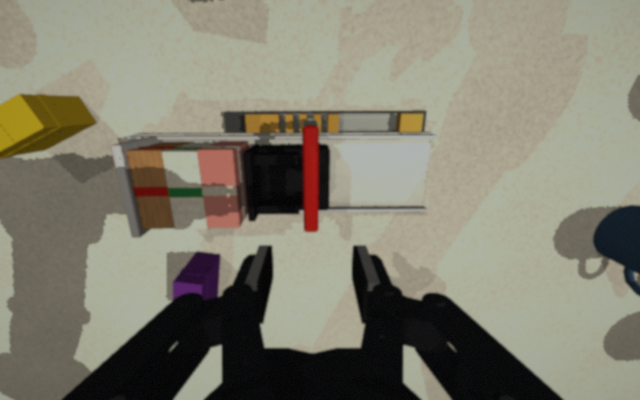

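View pics/s15c.png

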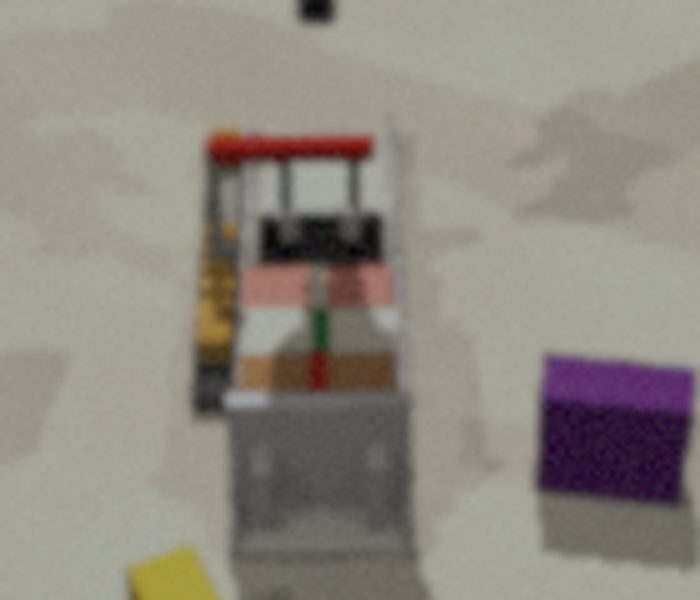

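The bar top is at 118.4 mm, the same as when it started (118.4), so the tooth is fully in. The boxes are upright, touching each other and the plate, and the gripper is clear. Handing in.

```bash
python3 -c "
from plant import ctrl
print(ctrl.sign_off())"
```

```text
the job is handed in; nothing more can be done
None
```

The three boxes are snug against the end plate and the stop's tooth is fully down in the nearest notch. The job is handed in, at about 12 s of the 61 s allowed.

- **Slide:** I lifted the red bar 13 mm and slid the stop until the boxes had closed up and it would go no further. The highest force I read along the rack was about 8 N.
- **Notch:** At the snug place the tooth was not over a notch. By camera, the next notch ahead was about 9 mm away and blocked by the boxes, and the one behind was about 6.6 mm away. With the bar still held up I eased the stop back that far, then lowered the bar in the grip, and it went in without resistance.
- **Last checks:** The bar top measured 118.4 mm above the counter, the same as at the start. In the pictures the boxes are upright, touching each other and the plate, and the gripper is clear. The last views do not show every bystander, but the arm went near none of them.
- **Remaining gap:** The stop sits about 7 mm behind the boxes, because of the notch spacing.
- **Checks that disagreed:** My first estimate put the snug point about 4.5 mm too early. I used the measured gap to the plate and the stall of the stop instead.

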